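# Open the carton and hold the index plunger clear

### The arm

A 7-joint arm with a two-finger parallel gripper is mounted at the origin on the work surface. World frame = base frame: x ahead of the robot, y to its left, z up, the work surface at z = 0. Lengths are in m, angles in rad, forces in N, time in s.
With the tool pointing down it reaches from about 0.425 to 0.95 m from the base axis. Payload 16.7 kg.
Tool frame: the origin (TCP) lies at the very end of the fingers, on their centre line; the grasp point (between the pads) lies ctrl.hold_point_z behind it (ctrl.hold_point_z is the distance from the TCP to the grasp point, in m); z points along the fingers, y is the direction in which the jaws open and shut (so a half turn about z gives the same grasp; the last joint's range is limited). The gripper opens to 94 mm and grips with 3 to 60 N. Pads are 16 mm wide; open, the fingers measure 119 mm over their backs; the gripper's body (75 mm by 177 mm) begins 78 mm behind the grasp point.
Start: joints at [-1.427, 0.426, 0.074, 1.606, -0.034, 1.111, -0.067], TCP at [0.195, 0.646, 0.205] pointing down, gripper open.
Joint ranges: [-2.85, 2.85], [-0.5, 2.14], [-1.23, 1.37], [0.21, 2.46], [-1.02, 4.16], [0.16, 2.05], [-2.73, 2.73]. Speed limits (rad/s): [1.89, 1.89, 2.39, 2.39, 3.01, 3.01, 3.01].

### API

Orientations are given as a unit quaternion [x, y, z, w].
In Python, from plant import ctrl, optics gives the robot as it stands.
- The arm moves only by the tool send_rows, never from a script. Its argument "commands" is a list of rows, each a list of 4 numbers: the shift along the tool's x, y, z in cm, then the turn about the tool's z in degrees. A call has 1 to 5 rows; each row shifts and turns the commanded pose from where the row before left it, along the tool's axes as they then stand; what a row does not reach is not made up. A row lasts 1/8 s, in which the tool goes at most 62.5 mm and 10.7 degrees, less where a joint would pass 70% of its speed; a pose out of reach is approached as far as the arm can. A call is refused whole if a number of a shift passes 6.25 or a number of a turn 10.7, either way. A call with a gripper value outside its range is refused whole. "fingers" is the closure, from 0 (fully open) to 1 (shut), set as the call begins (left out, the last holds). The fingers move at their own pace and stop on an object; "grip_force" is the grip in N (left out, the last holds). Time passes only in rows, so rows that do not move let the fingers close. It gives the time, the measured TCP pose, the force and the opening at its end, in the units of the state.
- ctrl.read_state(): the state, without advancing time (a new reading comes with each control period).
- optics.grab_frame(name): name is "scene" or "top" or "wrist"; returns a dict with "frame" (480x640x3 uint8, red, green, blue), "intrinsics" (3x3 intrinsics, pixels), "k1" (the pictures are not rectified: a ray, as slopes to the right and down, at radius r is drawn at 1 + k1 r^2 times it, then the intrinsics apply), "cam_to_world" (4x4, takes a point from camera to world coordinates). Camera axes: x right, y up, looking along -z (the intrinsics and any distortion apply to the point x, -y, -z); pixel columns grow to the right and rows downward; lengths in m; the calibration is good to about 2 mm. A picture is of the moment at which its call begins. There is no depth.
- ctrl.sign_off(): hands the job in, once; it reports no verdict.
The state is a dict: "time_s": time; "joint_pos": joint angles; "joint_velocities": joint speeds; "effort": joint torques, N m; "tool_pos": TCP position; "ee_rot": TCP orientation; "contact_force": force on the tool from outside, world axes, zero at the start; "ft_torque": the same for the moment, N m; "grip_width": opening from 0.0 (shut) to 1.0 (fully open).
Only numpy, scipy, OpenCV 4.12 (cv2) and the standard library are available. Lean on these libraries where they do the work, as an engineer would, in place of code of your own. Each camera call takes 0.05 s, during which the arm holds its last target.

### The job

A small indexing turntable stands in its shipping carton on the shelf. Push both half-raised top flaps of the carton right back, so that they lean well outward past upright, then take the red knob of the turntable's sprung index plunger and pull it straight up as far as it goes, so that the pin is well clear of its hole. Finish while still holding the knob fully up, with the flaps still open (a colleague will turn the plate meanwhile), and leave everything else on the shelf where it is.

Things in the scene. Friction and masses are not known exactly. Their poses are not given: they have to be found in the camera images.
- carton: Open-topped brown cardboard carton, 270 (its x) x 200 (its y) x 120 mm high, walls and floor 4 mm, fixed to the shelf. Origin at the centre of its underside, z up; the rim is at z = 120 mm. Its two long top flaps are hinged on the +y and -y rims; the two short flaps are already folded down outside the -x and +x walls (within 16 mm of the walls).
- flap_left (a joint): Angle of the flap on the carton's +y rim, rad: 0 = flat over the opening, 1.57 = upright, 2.6 = fully folded back. Hinge along the carton's x at y = +100, z = 120 mm. Flap 264 mm along x, 95 mm from hinge to free edge, 4 mm thick. Starts half raised (0.8 to 1.1), leaning in over the opening. Stiff crease: stays where left; about 1 N at the free edge swings it.
- flap_right (a joint): The same for the flap on the carton's -y rim (hinge line at y = -100 mm, z = 120 mm). Between the free edges of the two half-raised flaps there is a gap of at least 60 mm at the start.
- flap_left_edge (a point): Middle of the free edge of the left (+y) flap.
- flap_right_edge (a point): Middle of the free edge of the right (-y) flap.
- turntable: Indexing turntable bolted in the carton: dark base, aluminium plate (dia 128 mm), blue post and arm carrying the plunger in a brass sleeve. Origin: centre of its underside, z 5 mm, within 10 mm of the carton's centre; any yaw. Plunger axis vertical, 40 mm along its +x. Above origin: plate top 30, post and arm top 62 (post out to x 86, 30 wide), sleeve top 73 (dia 20), knob 77 to 105 mm.
- plunger (a joint): How far the plunger is pulled up, m: 0 = its steel pin (diameter 8 mm) seated 10 mm deep in the plate's hole, 0.020 = against its upper stop, the pin's tip 10 mm above the plate. Spring force on the knob 4 N when seated, 9 N when fully up; it snaps back when let go.
- knob (a point): Centre of the plunger's red plastic knob: an upright cylinder, diameter 26 mm, 28 mm high (14 mm above and below this point). Its top is 10 mm below the carton's rim when seated. It moves straight up with the plunger.
- tin: Closed steel litre tin, diameter 104 mm, 135 mm high, origin at the centre of its underside. Bystander.
- paint_cup: Orange plastic paint cup with a white twist cap, diameter 68 mm, 85 mm high, origin at the centre of its underside. Bystander.
- spoon: Stainless mixing spoon lying flat, 260 mm long along its x. Bystander.
- block: Small wooden block, 70 x 45 x 35 mm high, origin at the centre of its underside. Bystander.
- tape_roll: Roll of brown tape lying flat, diameter 90 mm, 25 mm high, origin at the centre of its underside. Bystander.

How it is judged:
On the way, in this order (a step that is already met when the one before it is completed fails the run):
1. both flaps pushed back past upright, plunger still down (value of joint each of flap_left, flap_right above 1.75 rad and value of joint plunger below 0.005 m), for 0.2 s.
2. knob pulled fully up by the fingers (value of joint plunger above 0.017 m and contact force between the fingers and turntable above 2 N), for 0.3 s.
At the end, for the whole second after the job is handed in: The plunger is held at least 17 mm up of its 20 mm travel by the fingers (contact force over 2 N), and both flaps are still beyond 1.75 rad (10 degrees past upright). The robot finishes holding (all of step 2 and value of joint each of flap_left, flap_right above 1.75 rad); the arm keeps its last pose, push and grip.
It fails at once if a bystander (tin, paint cup, spoon, block or tape roll) is displaced by more than 30 mm (distance of any of tin, paint_cup, spoon, block, tape_roll from where it was at the start of the episode above 0.03 m).
It fails at once if the tin or the paint cup is tipped over (angle between any of tin, paint_cup's own z axis and vertical above 0.5 rad).
It also fails if it takes over 51 s, if anything falls off the work surface, if the arm or the gripper's body presses on something with over 40 N, if the wrist force passes 120 N, or if a joint passes its speed limit or range.

## Working session

There is one attempt and no reset: what is moved stays moved. The work goes in short steps, Python scripts to look and compute and a tool call to move; the robot and the scene stay as the last step left them, time stands still between calls to the robot, and variables do not carry over. Pictures are saved under pics/ and viewed, and the job is handed in when it is done.

Besides the shell and the picture viewer there is one more tool, called as name([rows], argument=value, ...), one row to a line, values as JSON. send_rows: Moves the arm, as the interface text tells. Its arguments: {"type":"object","properties":{"commands":{"type":"array","items":{"type":"array","items":{"type":"number"}}},"fingers":{"type":"number"},"grip_force":{"type":"number"}},"required":["commands"]}

```bash
ls; mkdir -p pics
python3 - <<'E'
from plant import ctrl, optics
import cv2
print(ctrl.read_state()); print(ctrl.hold_point_z)
for n in("scene","top","wrist"):
    f=optics.grab_frame(n); cv2.imwrite(f"pics/{n}0.png",f["frame"][:,:,::-1]); print(n,f["intrinsics"],f["k1"],f["cam_to_world"])
E
```

```text
pics
{'time_s': 0.0, 'joint_pos': array([-1.42752474,  0.42670083,  0.07385578,  1.60661095, -0.03409284,
        1.11080712, -0.06711424]), 'joint_velocities': array([-1.09195323e-04,  6.33393683e-04, -5.15301448e-04, -8.55000471e-04,
        8.65116908e-04, -4.87746161e-04, -5.53206157e-06]), 'effort': array([-1.30787244e-03, -9.35837173e+01,  3.66573527e+00, -4.54178059e+01,
       -4.89672844e-02,  2.03266565e-02,  1.27955577e-04]), 'tool_pos': array([0.1947173 , 0.64584212, 0.20479482]), 'ee_rot': array([ 1.45886910e-01,  9.89301071e-01, -6.31970271e-04, -4.27592707e-05]), 'contact_force': array([-0.15341463,  1.8375348 , -0.16957848]), 'ft_torque': array([0.04211688, 0.03188817, 0.03392961]), 'grip_width': 0.9987429376082412}
0.0188
scene [[511.35087152   0.         322.16336659]
 [  0.         511.35087152 234.45566549]
 [  0.           0.           1.        ]] -0.08283850199401398 [[ 0.19937962 -0.83275237  0.51649904  1.16004775]
 [ 0.97991901  0.16806275 -0.1073017  -0.24098619]
 [ 0.00255149  0.527521    0.84953816  1.13666591]
 [ 0.          0.          0.          1.        ]]
top [[617.56510782   0.         320.87424929]
 [  0.         617.56510782 238.27300329]
 [  0.           0.           1.        ]] -0.026257619177254617 [[-0.06856198  0.97318848 -0.2195528   0.16034967]
 [-0.99763863 -0.06598698  0.01904922 -0.07238603]
 [ 0.00405085  0.22034041  0.97541463  1.75468135]
 [ 0.          0.          0.          1.        ]]
wrist [[355.45657514   0.         320.93258567]
 [  0.         355.45657514 237.941957  ]
 [  0.           0.           1.        ]] -0.06596673093530038 [[ 0.28925289 -0.92172442 -0.2583735   0.11873135]
 [ 0.95725219  0.27823407  0.07908249  0.66857804]
 [-0.00100395 -0.27020344  0.96280273  0.38474014]
 [ 0.          0.          0.          1.        ]]
```

View pics/scene0.png

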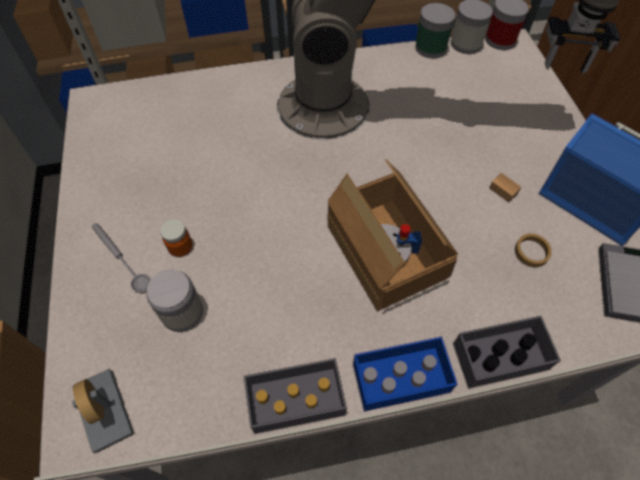

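View pics/top0.png

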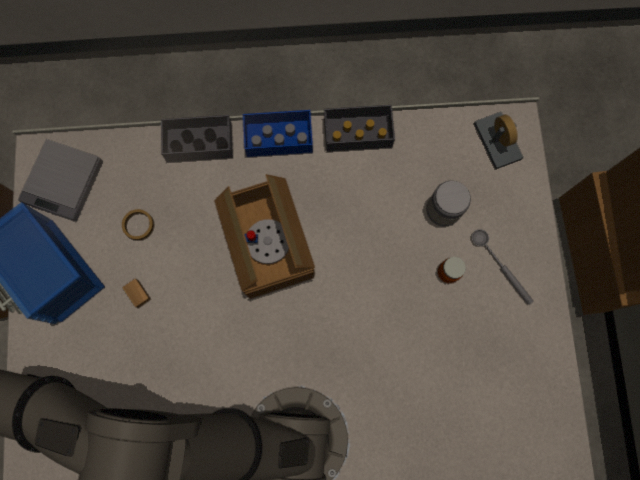

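View pics/wrist0.png

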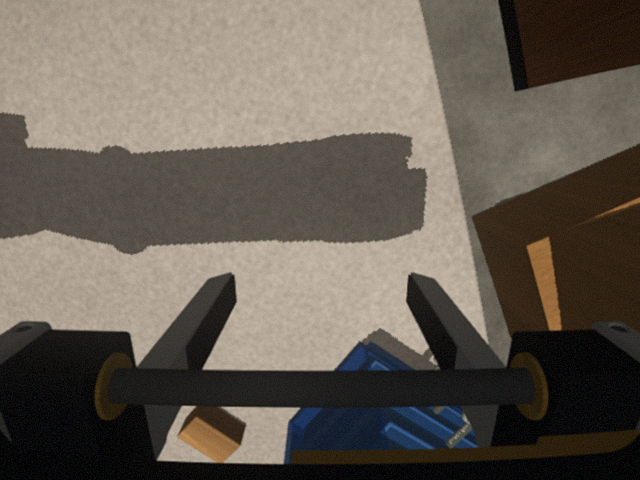

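The scene view shows the carton at about (390,240) with the red knob at (405,230). In the top view the carton is at about (265,235) with the knob at (251,236). The bystanders are well away from it. Next I'll zoom in.

```bash
cat > h.py <<'E'
import numpy as np, cv2
from plant import ctrl, optics
def ray(f,px):
    K=f["intrinsics"];T=f["cam_to_world"];k1=f["k1"]
    p=cv2.undistortPoints(np.array([[px]],float),K,np.array([k1,0,0,0.]))[0,0]
    d=T[:3,:3]@np.array([p[0],-p[1],-1]); return T[:3,3],d/np.linalg.norm(d)
def onz(f,px,z):
    o,d=ray(f,px); return o+d*(z-o[2])/d[2]
def tri(f1,p1,f2,p2):
    A=np.zeros((3,3));b=np.zeros(3);R=[ray(f1,p1),ray(f2,p2)]
    for o,d in R:
        P=np.eye(3)-np.outer(d,d);A+=P;b+=P@o
    x=np.linalg.solve(A,b); return x,[np.linalg.norm((np.eye(3)-np.outer(d,d))@(x-o)) for o,d in R]
def proj(f,X):
    K=f["intrinsics"];T=f["cam_to_world"];p=T[:3,:3].T@(np.array(X)-T[:3,3])
    s=np.array([p[0]/-p[2],-p[1]/-p[2]]);s=s*(1+f["k1"]*(s@s));return K[:2,:2]@s+K[:2,2]
def crop(f,x0,y0,w,h,s,name):
    im=f["frame"][y0:y0+h,x0:x0+w,::-1]
    im=cv2.resize(im,None,fx=s,fy=s,interpolation=cv2.INTER_CUBIC)
    im=cv2.convertScaleAbs(im,alpha=1.5)
    for x in range(x0-x0%20+20,x0+w,20): cv2.putText(im,str(x),((x-x0)*s,10),0,.35,(255,255,0));cv2.line(im,((x-x0)*s,12),((x-x0)*s,18),(255,255,0))
    for y in range(y0-y0%20+20,y0+h,20): cv2.putText(im,str(y),(0,(y-y0)*s),0,.35,(255,255,0))
    cv2.imwrite("pics/"+name,im)
def red(f):
    a=f["frame"].astype(int);m=((a[...,0]>90)&(a[...,1]<60)&(a[...,2]<60)).astype(np.uint8)
    n,l,s,c=cv2.connectedComponentsWithStats(m); return [(s[i],c[i]) for i in range(1,n) if s[i][4]>15]
E
python3 - <<'E'
from h import *
S=optics.grab_frame("scene");T=optics.grab_frame("top")
crop(S,315,150,150,160,5,"s1.png"); crop(T,205,165,120,140,4,"t1.png")
for f in(S,T): print(red(f))
E
```

```text
[(array([400, 224,  11,   9,  81], dtype=int32), array([404.88888889, 227.91358025])), (array([165, 241,  19,   7,  67], dtype=int32), array([173.55223881, 244.        ]))]
[(array([246, 230,   9,   8,  52], dtype=int32), array([250.34615385, 233.55769231]))]
```

```bash
ls pics
```

```text
s1.png
scene0.png
t1.png
top0.png
wrist0.png
```

View pics/s1.png

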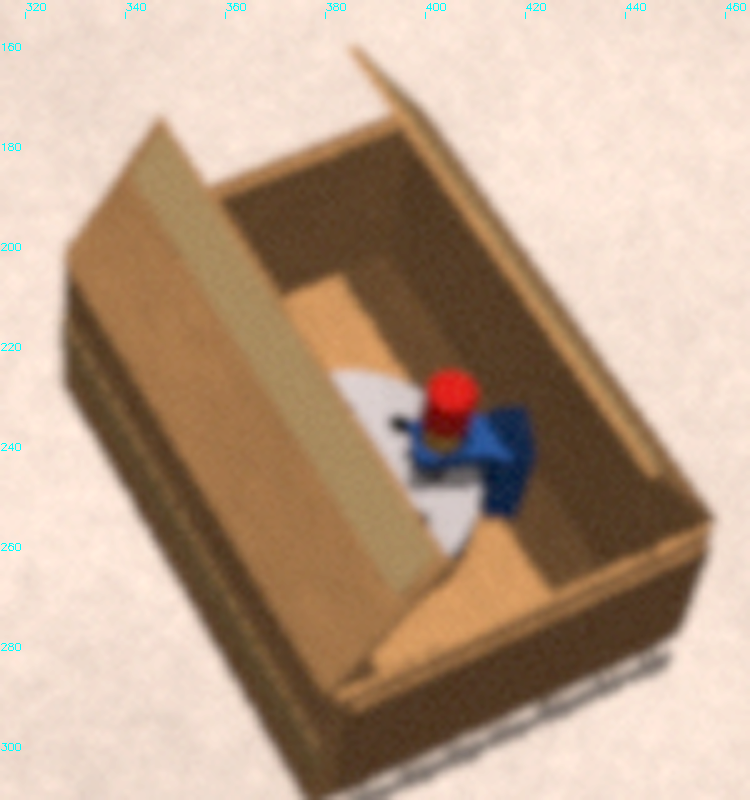

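View pics/t1.png

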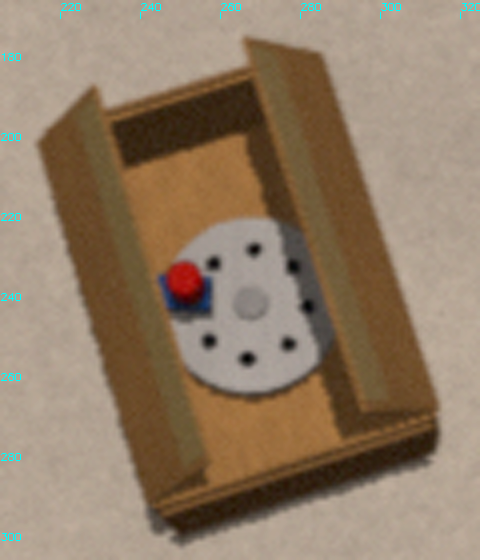

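Run:
```python
from h import *
S=optics.grab_frame("scene");T=optics.grab_frame("top")
np.set_printoptions(precision=4,suppress=True)
t=lambda x,y:(205+x/4,165+y/4)
s=lambda x,y:(315+x/5,150+y/5)
k=tri(S,s(452,390),T,t(184,276));print("knobtop",k)
L1,L2=onz(T,t(40,145),.12),onz(T,t(155,505),.12)
R1,R2=onz(T,t(322,55),.12),onz(T,t(437,408),.12)
print("hinges",L1,L2,R1,R2)
print("S hinge",onz(S,s(68,250),.12),onz(S,s(335,690),.12),onz(S,s(713,520),.12))
c=(L1+L2+R1+R2)/4; u=(L1-L2+R1-R2);print("c",c,"yaw",np.arctan2(u[1],u[0]),"len",np.linalg.norm(L1-L2),np.linalg.norm(R1-R2),"w",np.linalg.norm(L1-R1),np.linalg.norm(L2-R2))
for n,a,b in [("L",s(350,47),t(97,88)),("L",s(655,475),t(207,465)),("R",s(160,118),t(247,38)),("R",s(445,555),t(365,408))]:
    print(n,tri(S,a,T,b))
print("plate c", onz(T,t(250,303),.035))
```

```text
knobtop (array([0.5562, 0.0866, 0.1083]), [np.float64(0.001164198352768341), np.float64(0.0011641983527683427)])
hinges [0.6522 0.1792 0.12  ] [0.3979 0.1105 0.12  ] [ 0.7038 -0.018   0.12  ] [ 0.4506 -0.0811  0.12  ]
S hinge [ 0.4479 -0.0774  0.12  ] [ 0.704  -0.0111  0.12  ] [0.6555 0.1824 0.12  ]
c [0.5511 0.0476 0.12  ] yaw 0.25416215317423024 len 0.26337503593295286 0.2609929397643725 w 0.2038189450317533 0.19870973614387413
L (array([0.584 , 0.0497, 0.4116]), [np.float64(0.05166803293139558), np.float64(0.05166803293139557)])
L (array([ 0.491 ,  0.1682, -0.0884]), [np.float64(0.08172867074757852), np.float64(0.08172867074757849)])
R (array([ 0.6092, -0.0332,  0.4184]), [np.float64(0.047596787726545735), np.float64(0.0475967877265457)])
R (array([ 0.52  ,  0.0431, -0.0866]), [np.float64(0.07641238854550804), np.float64(0.07641238854550805)])
plate c [0.5505 0.0464 0.035 ]
```

Run:
```python
from h import *
S=optics.grab_frame("scene");T=optics.grab_frame("top")
np.set_printoptions(precision=4,suppress=True)
t=lambda x,y:(205+x/4,165+y/4)
s=lambda x,y:(315+x/5,150+y/5)
c=np.array([.5515,.0485]);yaw=.254;R=np.array([[np.cos(yaw),np.sin(yaw)],[-np.sin(yaw),np.cos(yaw)]])
for n,a,b in [("L",s(655,475),t(97,88)),("L",s(350,47),t(207,465)),("R",s(445,555),t(247,38)),("R",s(160,118),t(365,408))]:
    X,e=tri(S,a,T,b);l=R@(X[:2]-c);print(n,X,e[0],"carton",l,"ang",np.arctan2(X[2]-.12,100-abs(l[1])*1e0 if 0 else .1-abs(l[1])))
print("knob carton",R@(np.array([.556,.0866])-c))
q=ctrl.read_state();print(q["ee_rot"])
from scipy.spatial.transform import Rotation as Ro
print(Ro.from_quat(q["ee_rot"]).as_matrix())
```

```text
L [0.6666 0.131  0.1962] 0.002368558240271542 carton [0.1322 0.0509] ang 0.9986772981782733
L [0.4103 0.0677 0.1953] 0.0002164023473248731 carton [-0.1318  0.0541] ang 1.0230998116456909
R [0.691  0.0292 0.2053] 0.0015168511351206831 carton [ 0.1302 -0.0537] ang 1.073378875750379
R [ 0.4394 -0.0339  0.2016] 0.000980191144814219 carton [-0.1292 -0.0516] ang 1.035700321710896
knob carton [0.0139 0.0357]
[ 0.1459  0.9893 -0.0001 -0.    ]
[[-0.9574  0.2886 -0.    ]
 [ 0.2886  0.9574 -0.0001]
 [-0.     -0.0001 -1.    ]]
```

Measured so far:
- **Carton:** centre about (0.5515, 0.0485), yaw 0.254 rad. Flap ends 0.26 m long and 0.20 m apart match the given sizes.
- **Flaps:** both at about 1.0–1.07 rad.
- **Knob:** top at (0.556, 0.087, 0.108), against 0.110 expected.

First I'll rise and turn so that tool y lies along carton x (about +58.7°).

send_rows([
  [0,0,-3,10],
  [0,0,-3,10],
  [0,0,-3,10],
  [0,0,-3,10],
  [0,0,-3,10],
], fingers=1, grip_force=30)

```text
time_s: 1.08
tool_pos: [0.1948, 0.6461, 0.3565]
ee_rot: [0.553, 0.833, 0.0, -0.0]
contact_force: [0.3, -0.5, -0.5]
grip_width: 0.501
```

send_rows([
  [0,0,0,8.7],
])

```text
time_s: 1.2
tool_pos: [0.1951, 0.647, 0.3582]
ee_rot: [0.614, 0.789, 0.002, -0.001]
contact_force: [0.3, 0.3, -0.7]
grip_width: 0.396
```

```bash
cat >> h.py <<'E'
from scipy.spatial.transform import Rotation as Ro
C=np.array([.5515,.0485]);YAW=.254
def go(cx,cy,z):
    q=ctrl.read_state();M=Ro.from_quat(q["ee_rot"]).as_matrix()
    g=np.array([C[0]+cx*np.cos(YAW)-cy*np.sin(YAW),C[1]+cx*np.sin(YAW)+cy*np.cos(YAW),z])
    ty=np.degrees(np.arctan2(M[1,1],M[0,1]))
    print("t",q["time_s"],"pos",q["tool_pos"].round(4),"tooly yaw",ty.round(2),"turn",round(ty-np.degrees(YAW),2),"zaxis",M[:,2].round(3),"F",q["contact_force"].round(1),"w",q["grip_width"])
    print("move cm tool",(M.T@(g-q["tool_pos"])*100).round(2), "goal",g.round(4))
E
python3 -c "
from h import *
go(0,0,.35);print(ctrl.read_state()['joint_pos'])"
```

```text
t 1.2 pos [0.1951 0.647  0.3582] tooly yaw 14.21 turn -0.34 zaxis [ 0.001  0.004 -1.   ] F [ 0.3  0.3 -0.7] w 0.396133255233171
move cm tool [-66.77  19.85   0.62] goal [0.5515 0.0485 0.35  ]
[-1.57664823  0.34468759  0.2824362   1.41399253 -0.0961891   1.3926251
 -1.04523158]
```

send_rows([
  [-5,1.5,0,0],
  [-5,1.5,0,0],
  [-5,1.5,0,0],
  [-5,1.5,0,0],
  [-5,1.5,0,0],
])

```text
time_s: 1.82
tool_pos: [0.3308, 0.4214, 0.3556]
ee_rot: [0.612, 0.791, 0.0, -0.0]
contact_force: [0.4, 0.2, 0.0]
grip_width: 0.001
```

send_rows([
  [-5,1.5,0,0],
  [-5,1.5,0,0],
  [-5,1.5,0,0],
  [-5,1.5,0,0],
  [-5,1.5,0,0],
])

```text
time_s: 2.45
tool_pos: [0.4661, 0.1982, 0.3558]
ee_rot: [0.612, 0.791, 0.0, -0.0]
contact_force: [0.6, 0.9, -0.2]
grip_width: 0.006
```

```bash
python3 -c "
from h import *
go(0,0,.35)"
```

```text
t 2.45 pos [0.4661 0.1982 0.3558] tooly yaw 14.53 turn -0.03 zaxis [ 0.     0.001 -1.   ] F [ 0.6  0.9 -0.2] w 0.006123036734026981
move cm tool [-16.63   4.52   0.57] goal [0.5515 0.0485 0.35  ]
```

send_rows([
  [-5.5,1.5,0,0],
  [-5.5,1.5,0,0],
  [-5.5,1.5,0,0],
  [0,0,0,0],
])

```text
time_s: 2.95
tool_pos: [0.5515, 0.0469, 0.3557]
ee_rot: [0.615, 0.789, -0.0, 0.001]
contact_force: [0.0, 0.4, -0.2]
grip_width: 0.005
```

```bash
python3 -c "
from h import *
go(0,0,.17)
for n in ('scene','top'):
    f=optics.grab_frame(n);cv2.imwrite('pics/%s2.png'%n,f['frame'][:,:,::-1])
crop(optics.grab_frame('scene'),280,100,200,200,3,'s2.png')
f=optics.grab_frame('wrist');cv2.imwrite('pics/w2.png',f['frame'][:,:,::-1])
"
```

```text
t 2.95 pos [0.5515 0.0469 0.3557] tooly yaw 14.15 turn -0.4 zaxis [ 0.001 -0.001 -1.   ] F [ 0.   0.4 -0.2] w 0.004847967761166744
move cm tool [ 0.18  0.03 18.57] goal [0.5515 0.0485 0.17  ]
```

View pics/s2.png

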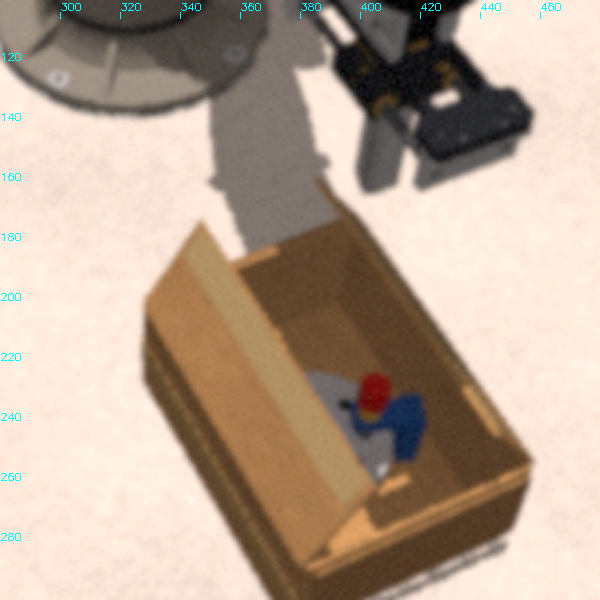

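View pics/w2.png

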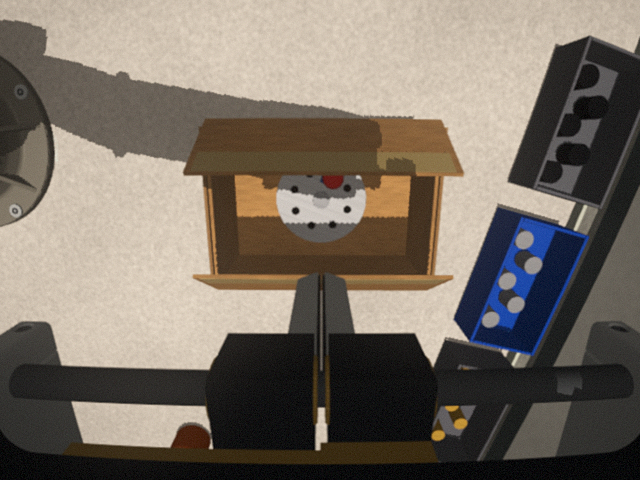

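```bash
python3 -c "
from h import *
q=ctrl.read_state();p=q['tool_pos']
for n in ('scene','top','wrist'):
    f=optics.grab_frame(n);print(n,proj(f,p),proj(f,p+[0,0,.1]))
"
```

```text
scene [404.82679977 161.25443489] [412.32914966 125.76940183]
top [253.95869755 211.55214312] [249.31787324 199.55377297]
wrist [321.952982   287.78052472] [322.29493091 430.4479512 ]
```

View pics/scene2.png

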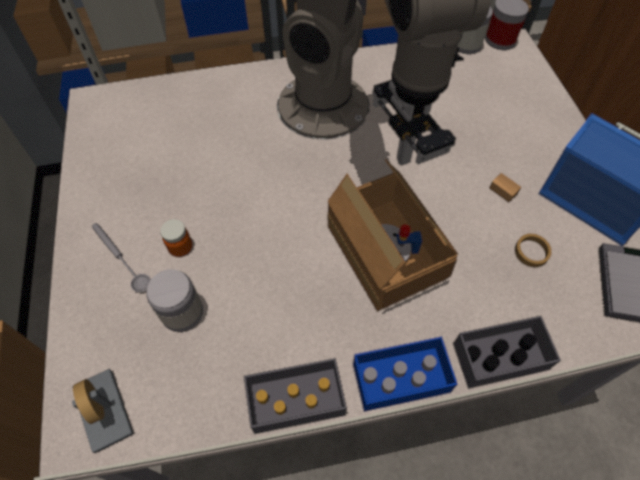

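View pics/top2.png

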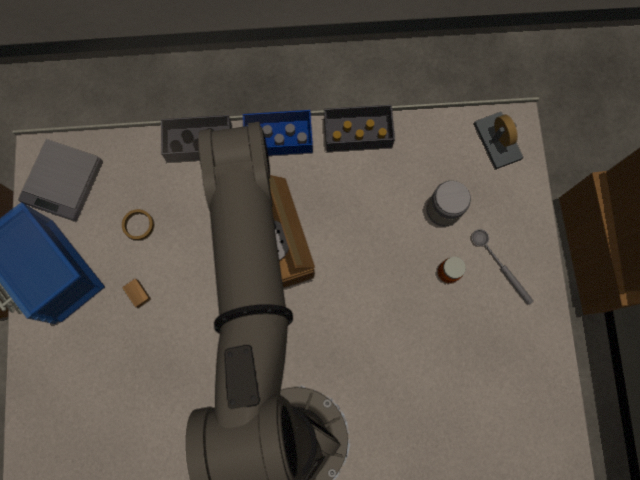

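The scene view shows the closed fingers at (405,161), which matches the projected TCP over the carton middle. Next I'll lower between the flaps.

send_rows([
  [0,0,4.5,0],
  [0,0,4.5,0],
  [0,0,4.5,0],
  [0.1,0,4.5,0],
  [0,0,0,0],
])

```text
time_s: 3.92
tool_pos: [0.5482, 0.0527, 0.1734]
ee_rot: [0.612, 0.791, -0.002, -0.001]
contact_force: [-0.2, -0.3, 1.2]
grip_width: 0.005
```

```bash
python3 -c "
from h import *
go(0,.13,.17)"
```

```text
t 3.925 pos [0.5482 0.0527 0.1734] tooly yaw 14.57 turn 0.02 zaxis [-0.005 -0.002 -1.   ] F [-0.2 -0.3  1.2] w 0.004725663715800926
move cm tool [12.51  0.22  0.34] goal [0.5188 0.1743 0.17  ]
```

Push left (+y) outward: tool +x, 12.5 cm, at moderate speed.

send_rows([
  [2,0,0,0],
  [2,0,0,0],
  [2,0,0,0],
  [2,0,0,0],
  [1.5,0,0,0],
])

```text
time_s: 4.55
tool_pos: [0.5269, 0.1457, 0.1775]
ee_rot: [0.612, 0.791, 0.001, 0.0]
contact_force: [1.1, -1.0, -0.4]
grip_width: 0.005
```

send_rows([
  [1,0,0,0],
  [1,0,0,0],
  [1,0,0,0],
  [0,0,0,0],
  [0,0,0,0],
])

```text
time_s: 5.18
tool_pos: [0.5188, 0.1731, 0.1755]
ee_rot: [0.612, 0.791, -0.0, 0.0]
contact_force: [1.2, -0.6, -0.2]
grip_width: 0.004
```

```bash
python3 -c "
from h import *
go(0,.13,.17)
crop(optics.grab_frame('scene'),300,80,200,200,3,'s3.png')
"
```

```text
t 5.175 pos [0.5188 0.1731 0.1755] tooly yaw 14.5 turn -0.05 zaxis [-0. -0. -1.] F [ 1.2 -0.6 -0.2] w 0.004123102093228035
move cm tool [0.12 0.03 0.55] goal [0.5188 0.1743 0.17  ]
```

View pics/s3.png

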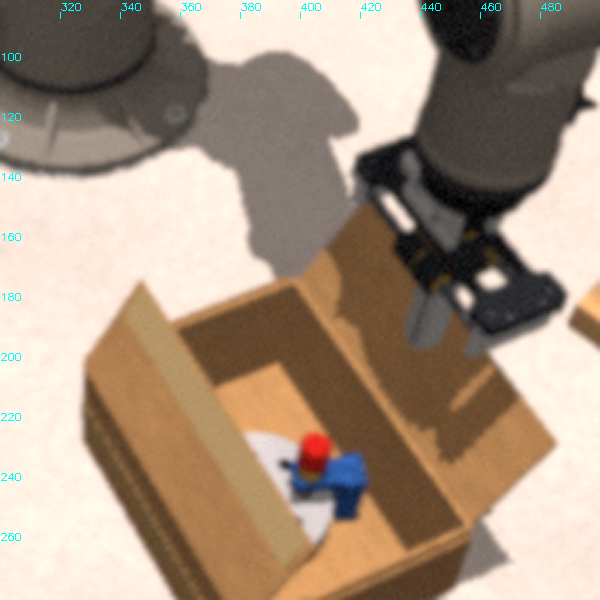

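The left flap now leans well outward, with its free edge at about (360,150)–(480,230) in the scene view. Now the right one.

send_rows([
  [-5,0,0,0],
  [-5,0,0,0],
  [-4,0,0,0],
  [-2,0,0,0],
  [-2,0,0.3,0],
])

```text
time_s: 5.85
tool_pos: [0.5641, -0.0022, 0.1726]
ee_rot: [0.613, 0.79, 0.0, 0.0]
contact_force: [-0.6, 2.1, 1.6]
grip_width: 0.007
```

send_rows([
  [-2,0,0,0],
  [-2,0,0,0],
  [-2,0,0,0],
  [-1,0,0,0],
  [-1,0,0,0],
])

```text
time_s: 6.48
tool_pos: [0.5839, -0.0786, 0.1724]
ee_rot: [0.612, 0.791, -0.0, -0.0]
contact_force: [0.1, 1.5, 1.2]
grip_width: 0.004
```

send_rows([
  [0,0,0,0],
  [0,0,0,0],
])

```text
time_s: 6.72
tool_pos: [0.5839, -0.0779, 0.1724]
ee_rot: [0.612, 0.791, -0.0, -0.0]
contact_force: [-0.1, 0.3, -0.6]
grip_width: 0.005
```

```bash
python3 -c "
from h import *
go(0,-.13,.17)
crop(optics.grab_frame('scene'),280,80,200,200,3,'s4.png')
"
```

```text
t 6.725 pos [ 0.5839 -0.0779  0.1724] tooly yaw 14.54 turn -0.01 zaxis [-0.  0. -1.] F [-0.1  0.3 -0.6] w 0.004602005885047946
move cm tool [0.05 0.04 0.24] goal [ 0.5842 -0.0773  0.17  ]
```

View pics/s4.png

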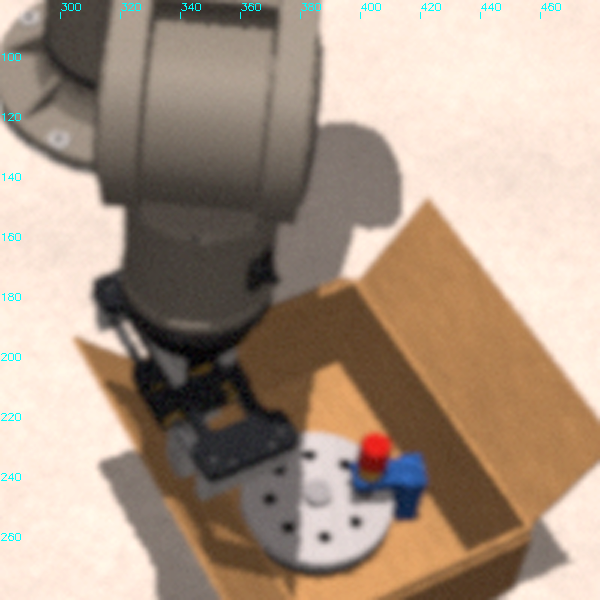

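Both flaps are now past upright. Next I'll retreat inward and up, open the fingers and re-measure the knob.

send_rows([
  [4,0,-1,0],
  [5,0,-2,0],
  [5,0,-2,0],
  [2,0.5,-1,0],
  [0,0,0,0],
], fingers=0)

```text
time_s: 7.4
tool_pos: [0.5487, 0.0801, 0.233]
ee_rot: [0.611, 0.792, 0.001, 0.0]
contact_force: [0.0, -0.6, -0.3]
grip_width: 0.501
```

```bash
python3 -c "
from h import *
go(.014,.036,.21)
S=optics.grab_frame('scene');W=optics.grab_frame('wrist')
crop(S,280,100,200,200,4,'s5.png');cv2.imwrite('pics/w5.png',W['frame'][:,:,::-1])
for f in (S,W):
    for s,c in red(f): print(s,c,onz(f,c,.100))
crop(W,180,40,280,240,2,'w5c.png')
"
```

```text
t 7.4 pos [0.5487 0.0801 0.233 ] tooly yaw 14.74 turn 0.18 zaxis [ 0.001  0.001 -1.   ] F [ 0.  -0.6 -0.3] w 0.5007910738069262
move cm tool [0.47 0.87 2.31] goal [0.556  0.0869 0.21  ]
[165 238  22  10  93] [175.         243.77419355] [ 0.48618171 -0.45770882  0.1       ]
[317 205  29  31 672] [330.70238095 220.65327381] [0.55455511 0.08738216 0.1       ]
```

View pics/s5.png

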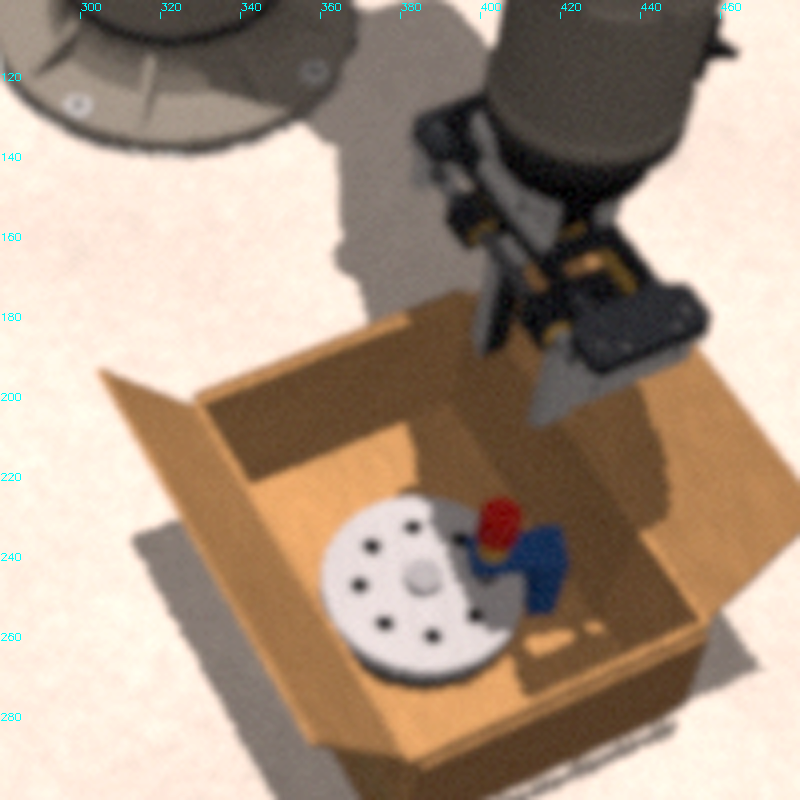

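View pics/w5.png

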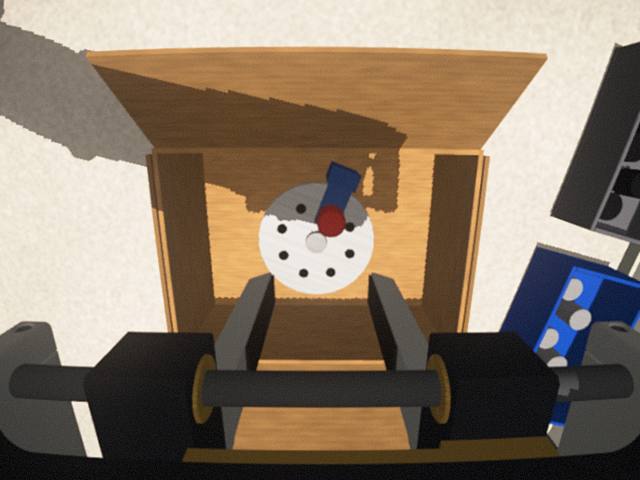

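Both flaps lean out, with corners at (305,193) on the right and (422,130) on the left earlier. The wrist-view knob at (0.555, 0.087) agrees with the two-view triangulation. I'll check the flap angles by ray before descending.

```bash
cat >> h.py <<'E'
def flapang(S,px,xc,side):
    o,d=ray(S,px);c,s=np.cos(YAW),np.sin(YAW);R=np.array([[c,s,0],[-s,c,0],[0,0,1]])
    o=R@(o-[C[0],C[1],0]);d=R@d;p=o+d*(xc-o[0])/d[0]
    return p.round(4),np.arctan2(p[2]-.12,.1-side*p[1]).round(2),np.hypot(p[2]-.12,.1-side*p[1]).round(4)
E
python3 -c "
from h import *
S=optics.grab_frame('scene')
print('R',flapang(S,(305,192.5),-.132,-1),flapang(S,(358.75,286),.132,-1))
print('L',flapang(S,(422.3,130),-.132,1),flapang(S,(480,236),.132,1))
go(.0145,.0365,.15)"
```

```text
R (array([-0.132 , -0.1575,  0.187 ]), np.float64(2.28), np.float64(0.0883)) (array([ 0.132 , -0.1584,  0.1849]), np.float64(2.3), np.float64(0.0873))
L (array([-0.132 ,  0.1481,  0.2533]), np.float64(1.92), np.float64(0.1417)) (array([0.132 , 0.1561, 0.1582]), np.float64(2.54), np.float64(0.0679))
t 7.55 pos [0.5485 0.0768 0.2321] tooly yaw 14.47 turn -0.08 zaxis [-0. -0. -1.] F [ 0.7 -0.5 -0.5] w 0.6225767002431327
move cm tool [0.84 1.04 8.21] goal [0.5564 0.0875 0.15  ]
```

send_rows([
  [0.5,0.8,2,-0.2],
  [0,0,3,0],
  [0,0,3,0],
  [0,0,0,0],
])

```text
time_s: 8.05
tool_pos: [0.5539, 0.0829, 0.1507]
ee_rot: [0.611, 0.791, -0.002, -0.001]
contact_force: [0.1, 0.3, 0.8]
grip_width: 0.994
```

```bash
python3 -c "
from h import *
go(.0145,.0365,.084)
W=optics.grab_frame('wrist')
crop(W,180,100,280,260,2,'w6.png');print(red(W))
p=ctrl.read_state()['tool_pos'];print(proj(W,p),proj(W,[.556,.0869,.11]),proj(W,[.556,.0869,.082]))
"
```

```text
t 8.05 pos [0.5539 0.0829 0.1507] tooly yaw 14.61 turn 0.05 zaxis [-0.004 -0.002 -1.   ] F [0.1 0.3 0.8] w 0.9942711667116186
move cm tool [0.39 0.38 6.66] goal [0.5564 0.0875 0.084 ]
[(array([ 307,  229,   37,   44, 1283], dtype=int32), array([325.0436477 , 251.34918161]))]
[323.74792551 288.66080703] [326.81453309 257.76616166] [326.42624417 245.28207795]
```

View pics/w6.png

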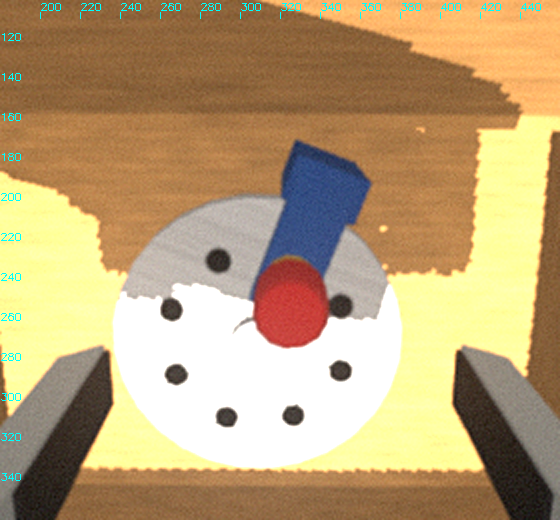

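The wrist view shows the knob (325,254) centred between the open jaws, with the post clear of both fingers. Its projected position agrees within about 2 mm.

send_rows([
  [0.5,0.3,2,0],
  [0,0,2,0],
  [0,0,1.5,0],
  [0,0,0.6,0],
  [0,0,0,0],
])

```text
time_s: 8.72
tool_pos: [0.5569, 0.0901, 0.0915]
ee_rot: [0.611, 0.792, -0.0, -0.0]
contact_force: [1.1, 0.6, -0.3]
grip_width: 0.999
```

```bash
python3 -c "
from h import *
go(.0145,.0365,.084)
S=optics.grab_frame('scene')
print('L',flapang(S,(422.3,146.7),-.132,1),flapang(S,(480,236),.132,1))
W=optics.grab_frame('wrist')
crop(W,180,100,280,260,2,'w7.png');crop(S,300,100,200,200,3,'s7.png')
"
```

```text
t 8.725 pos [0.5569 0.0901 0.0915] tooly yaw 14.71 turn 0.15 zaxis [-0. -0. -1.] F [ 1.1  0.6 -0.3] w 0.999486341664724
move cm tool [-0.24 -0.11  0.75] goal [0.5564 0.0875 0.084 ]
L (array([-0.132 ,  0.1607,  0.1886]), np.float64(2.3), np.float64(0.0916)) (array([0.132 , 0.1561, 0.1582]), np.float64(2.54), np.float64(0.0679))
```

View pics/w7.png

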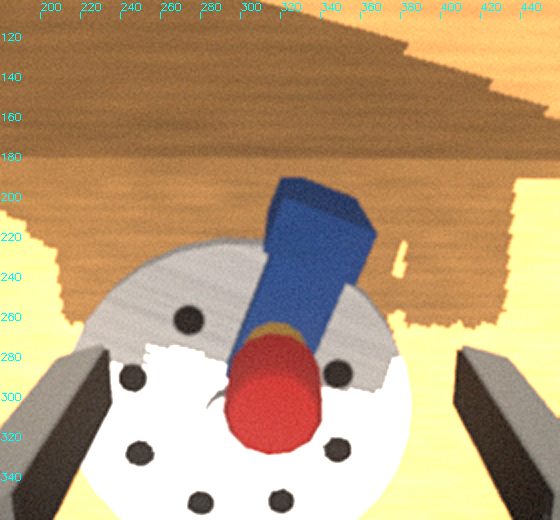

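View pics/s7.png

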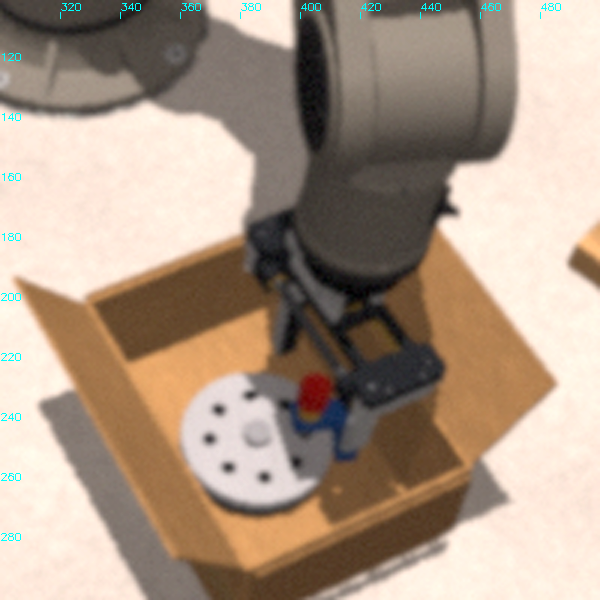

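```bash
python3 -c "
from h import *
W=optics.grab_frame('wrist')
print(onz(W,(318,303.5),.11),onz(W,(318,327),.11),onz(W,(318,328),.11)-onz(W,(318,281),.11))
go(.0145,.0365,.084)"
```

```text
[0.55536781 0.08903735 0.11      ] [0.55869049 0.0762221  0.11      ] [ 0.00651397 -0.02512062  0.        ]
t 8.875 pos [0.5571 0.0902 0.092 ] tooly yaw 14.71 turn 0.16 zaxis [ 0.001  0.    -1.   ] F [ 1.4 -0.4 -0.1] w 0.9978726617753609
move cm tool [-0.25 -0.15  0.8 ] goal [0.5564 0.0875 0.084 ]
```

send_rows([
  [-0.1,-0.2,0.8,0],
  [0,0,0,0],
  [0,0,0,0],
])

```text
time_s: 9.25
tool_pos: [0.5551, 0.0887, 0.0835]
ee_rot: [0.611, 0.792, -0.0, -0.0]
contact_force: [-0.1, 0.1, 0.5]
grip_width: 1.003
```

send_rows([
  [0,0,0,0],
  [0,0,0,0],
  [0,0,0,0],
  [0,0,0,0],
  [0,0,0,0],
], fingers=1, grip_force=45)

```text
time_s: 9.88
tool_pos: [0.5551, 0.0887, 0.0835]
ee_rot: [0.611, 0.792, -0.0, 0.0]
contact_force: [0.3, 1.2, 0.4]
grip_width: 0.501
```

send_rows([
  [0,0,0,0],
  [0,0,0,0],
  [0,0,0,0],
  [0,0,0,0],
])

```text
time_s: 10.38
tool_pos: [0.5551, 0.0887, 0.0835]
ee_rot: [0.611, 0.792, -0.0, 0.0]
contact_force: [0.2, -0.4, 0.2]
grip_width: 0.263
```

```bash
python3 -c "
from h import *
go(.0145,.0365,.084)
W=optics.grab_frame('wrist');crop(W,180,100,280,260,2,'w8.png');print(red(W))
"
```

```text
t 10.375 pos [0.5551 0.0887 0.0835] tooly yaw 14.72 turn 0.16 zaxis [-0. -0. -1.] F [ 0.2 -0.4  0.2] w 0.26339447092047613
move cm tool [-0.15  0.09 -0.05] goal [0.5564 0.0875 0.084 ]
[(array([ 295,  271,   52,   63, 2607], dtype=int32), array([320.83966245, 302.37130802]))]
```

View pics/w8.png

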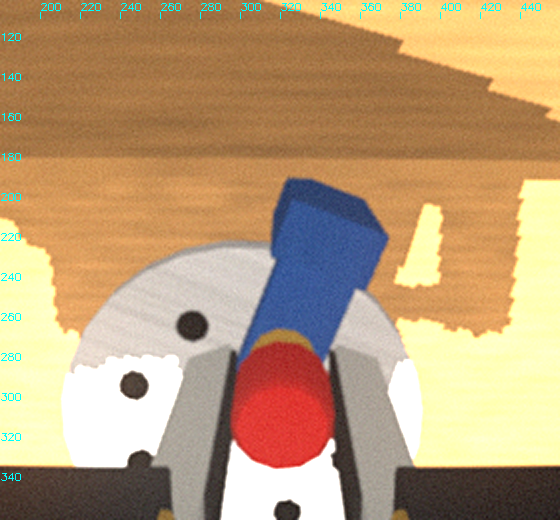

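The fingers are on the knob (opening about 25 mm for a 26 mm knob). I'll let the grip settle, then pull up gently.

send_rows([
  [0,0,0,0],
  [0,0,0,0],
  [0,0,-0.3,0],
  [0,0,-0.3,0],
  [0,0,0,0],
])

```text
time_s: 11.05
tool_pos: [0.5551, 0.0888, 0.0896]
ee_rot: [0.611, 0.792, -0.0, 0.0]
contact_force: [1.2, -0.5, -6.1]
grip_width: 0.265
```

send_rows([
  [0,0,-0.4,0],
  [0,0,-0.4,0],
  [0,0,-0.4,0],
  [0,0,0,0],
  [0,0,0,0],
])

```text
time_s: 11.68
tool_pos: [0.555, 0.0888, 0.1014]
ee_rot: [0.611, 0.792, -0.0, -0.0]
contact_force: [3.9, 0.2, -8.3]
grip_width: 0.267
```

```bash
python3 -c "
from h import *
go(.0145,.0365,.104)
"
```

```text
t 11.675 pos [0.555  0.0888 0.1014] tooly yaw 14.72 turn 0.17 zaxis [-0. -0. -1.] F [ 3.9  0.2 -8.3] w 0.2666703507247875
move cm tool [-0.16  0.09 -0.26] goal [0.5564 0.0875 0.104 ]
```

Force at 17.9 mm of lift is 8.3 N, and the spring model gives 8.5 N, so there is no slip. On to the stop.

send_rows([
  [0,0,-0.2,0],
  [0,0,0,0],
  [0,0,0,0],
])

```text
time_s: 12.05
tool_pos: [0.5551, 0.0888, 0.1034]
ee_rot: [0.611, 0.792, -0.0, -0.0]
contact_force: [2.5, -0.4, -9.4]
grip_width: 0.268
```

send_rows([
  [0,0,-0.1,0],
  [0,0,0,0],
  [0,0,0,0],
  [0,0,0,0],
])

```text
time_s: 12.55
tool_pos: [0.555, 0.0887, 0.1037]
ee_rot: [0.611, 0.792, -0.0, 0.0]
contact_force: [9.1, 1.5, -26.8]
grip_width: 0.269
```

```bash
python3 -c "
from h import *
go(.0145,.0365,.104)
S=optics.grab_frame('scene');T=optics.grab_frame('top')
W=optics.grab_frame('wrist');cv2.imwrite('pics/w9.png',W['frame'][:,:,::-1]);crop(S,300,100,200,200,3,'s9.png');print(red(W))
cv2.imwrite('pics/t9.png',T['frame'][:,:,::-1])
"
```

```text
t 12.55 pos [0.555  0.0887 0.1037] tooly yaw 14.73 turn 0.18 zaxis [-0.    -0.001 -1.   ] F [  9.1   1.5 -26.8] w 0.2689540232998865
move cm tool [-0.16  0.1  -0.03] goal [0.5564 0.0875 0.104 ]
[(array([ 296,  270,   51,   64, 2579], dtype=int32), array([320.9383482 , 302.44939899]))]
```

View pics/w9.png

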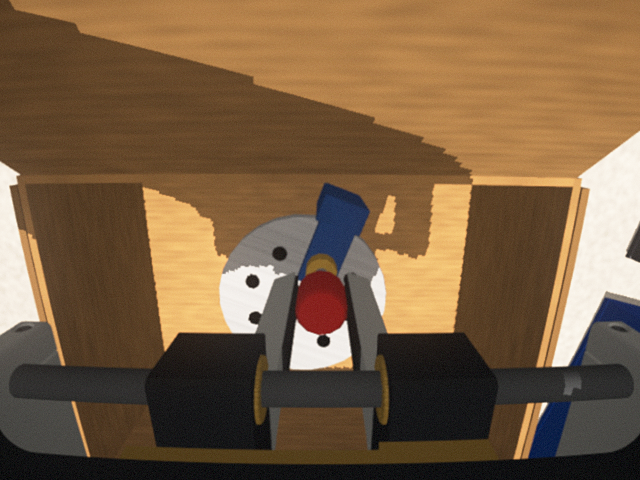

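View pics/s9.png

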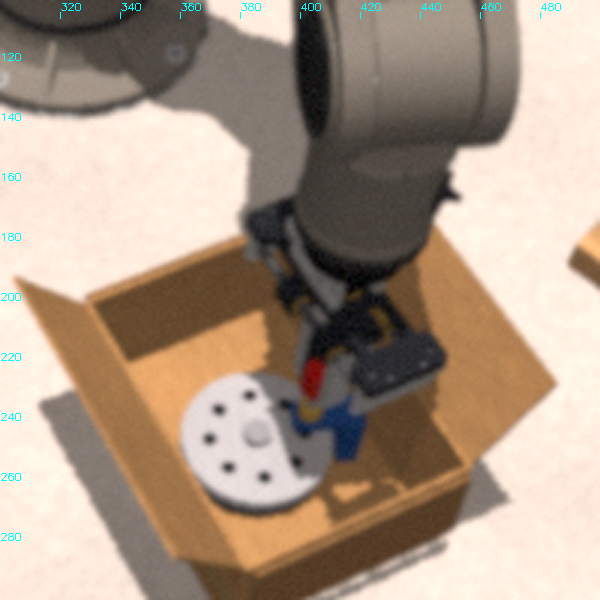

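The stop is reached: the wrist force jumped from 9 to 27 N after 20 mm, and the knob is still fixed in the jaws at wrist (321,302). I'll ease off slightly to just at the stop, to avoid slip.

send_rows([
  [0,0,0.06,0],
  [0,0,0,0],
  [0,0,0,0],
  [0,0,0,0],
  [0,0,0,0],
])

```text
time_s: 13.32
tool_pos: [0.555, 0.0887, 0.1036]
ee_rot: [0.611, 0.792, -0.0, 0.0]
contact_force: [5.8, 1.1, -18.2]
grip_width: 0.264
```

send_rows([
  [0,0,0,0],
  [0,0,0,0],
  [0,0,0,0],
  [0,0,0,0],
  [0,0,0,0],
])

```text
time_s: 13.95
tool_pos: [0.555, 0.0887, 0.1036]
ee_rot: [0.611, 0.792, -0.0, 0.0]
contact_force: [5.5, -0.4, -18.4]
grip_width: 0.264
```

```bash
python3 -c "
from h import *
go(.0145,.0365,.104)
S=optics.grab_frame('scene')
print('R',flapang(S,(305,192.5),-.132,-1),'L far corner',flapang(S,(300+555/3,100+383/3),.132,1))
W=optics.grab_frame('wrist');print(red(W))
ctrl.sign_off()
"
```

```text
t 13.95 pos [0.555  0.0887 0.1036] tooly yaw 14.72 turn 0.17 zaxis [-0. -0. -1.] F [  5.5  -0.4 -18.4] w 0.264298788169944
move cm tool [-0.16  0.1  -0.04] goal [0.5564 0.0875 0.104 ]
R (array([-0.132 , -0.1575,  0.187 ]), np.float64(2.28), np.float64(0.0883)) L far corner (array([0.132 , 0.159 , 0.1913]), np.float64(2.26), np.float64(0.0926))
[(array([ 296,  271,   51,   63, 2580], dtype=int32), array([320.94224806, 302.48488372]))]
the job is handed in; nothing more can be done
```

I pushed both carton flaps back with the closed fingers. I then gripped the red knob along the carton's x, pulled it straight up to its upper stop, and handed in at about 14 s while still holding it. No verdict was reported.

- **Flaps:** measured from the scene picture, the left one is at about 2.26 rad and the right one at about 2.28 rad; the requirement is 1.75. Three of the four flap readings I took early on the left one were wrong, because I misread or guessed corner pixels. The corrected readings, 2.30 and then 2.26 rad, agree with each other.
- **Plunger:** the tool rose 20.1 mm from the grasp. The force followed the expected spring, 8.3 N at 17.9 mm against 8.5 N predicted, then jumped to 27 N at the stop. I eased off slightly, and it held steady at 18 N downward for over 0.5 s. About 5.5 N of sideways force remains.
- **Grip:** the knob did not move in the wrist picture between gripping and hand-in, so there was no slip.
- **Bystanders:** the arm did not go near any of them, but I did not measure their positions again at the end.

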